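# Index a grow-tower pipe one division on a worm-drive rotary table and clamp it

## Robot

A 7-joint arm with a two-finger parallel gripper is mounted at the origin on the work surface. World frame = base frame: x ahead of the robot, y to its left, z up, the work surface at z = 0. Lengths are in m, angles in rad, forces in N, time in s.
With the tool pointing down it reaches from about 0.425 to 0.925 m from the base axis. Payload 6.8 kg.
Tool frame: the origin (TCP) lies midway between the tips of the shut fingers; the grasp point (between the pads) lies 19 mm behind it; z points along the fingers, y is the direction in which the jaws open and shut (so a half turn about z gives the same grasp; the last joint's range is limited). The gripper opens to 85 mm and grips with 20 to 120 N. Pads are 22 mm wide; open, the fingers measure 114 mm over their backs; the gripper's body (76 mm by 85 mm) begins 54 mm behind the grasp point. The pads swing forward as they close: fully open they stand 13 mm farther back than shut.
Start: joints at [1.007, 0.477, 0.022, 1.555, -0.011, 1.109, -0.083], TCP at [0.297, -0.606, 0.231] pointing down, gripper open.
Joint ranges: [-2.96, 2.96], [-0.34, 2.1], [-1.41, 1.46], [0.24, 2.44], [-1.37, 4.51], [0.17, 1.92], [-2.96, 2.96]. Speed limits (rad/s): [2.39, 2.39, 3.14, 3.14, 3.14, 3.14, 3.14].

## Interface

Orientations are given as a rotation vector (axis times angle).
In Python, from bench import r gives the robot as it stands. The module is installed in compiled form; this text tells all that it offers.
- The arm moves only by the tool apply_moves, never from a script. Its argument "plan" is a list that holds one entry, the list of rows, each a list of 7 numbers: the turn, a rotation vector about the tool's x, y, z scaled (see below), then the shift along the tool's x, y, z scaled (see below), then the closure, from -1 (fully open) to 1 (shut). In form: [[[wx, wy, wz, tx, ty, tz, grip], ...]]. A call has 1 to 12 rows; each row is the pose to reach, as a shift and turn from the pose commanded when the call began, along the tool's axes at that moment, turning the shorter way round; what a row does not reach only later rows make up. The controller multiplies each number of a shift by 0.4 m and each number of a turn by 180 degrees. A row lasts 1/12 s, in which the tool goes at most 41.7 mm and 7.16 degrees, less where a joint would pass 70% of its speed; a pose out of reach is approached as far as the arm can. A call with a number of a shift or a turn outside -1 to 1 is refused whole. A call with a gripper value outside its range is refused whole. The fingers move at their own pace and stop on an object; "force" is the grip in N (left out, the last holds). Time passes only in rows, so rows that repeat a pose let the fingers close. It gives the time, the measured TCP pose, the force and the opening at its end, in the units of the state.
- r.get_obs(): the state, without advancing time (a new reading comes with each control period).
- r.grab_frame(name): name is "scene" or "side" or "wrist"; returns a dict with "pixels" (384x512x3 uint8, blue, green, red), "fx", "fy", "cx", "cy" (pixels), "k1" (the pictures are not rectified: a ray, as slopes to the right and down, at radius r is drawn at 1 + k1 r^2 times it, then the intrinsics apply), "pose" (4x4, takes a point from camera to world coordinates). Camera axes: x right, y up, looking along -z (the intrinsics and any distortion apply to the point x, -y, -z); pixel columns grow to the right and rows downward; lengths in m; the calibration is good to about 2 mm. A picture is of the moment at which its call begins. There is no depth.
- r.hand_in(): hands the job in, once; it reports no verdict.
The state is a dict: "clock": time; "joints": joint angles; "qvel": joint speeds; "tau": joint torques, N m; "tcp_pos": TCP position; "orientation": TCP orientation; "contact_force": force on the tool from outside, world axes, zero at the start; "moment": the same for the moment, N m; "grip_width": finger opening in m.
Only numpy, scipy, OpenCV 4.12 (cv2) and the standard library are available. Lean on these libraries where they do the work, as an engineer would, in place of code of your own. Each camera call takes 0.05 s, during which the arm holds its last target. There are 200 camera calls.

## Task

The grow-tower pipe in the chuck is to be turned on by one division for its next net-pot hole: crank the rotary table's handwheel clockwise (seen from above) until the dog on the faceplate comes up against its stop at the next long mark, and bring it up firm with about 10 N on the handle, without forcing it. Then let go and swing the table's clamp lever clockwise until it bites, pull it up firm with about 10 N at its end without straining it, and let go. Leave the other things on the bench where they are.

Things in the scene. Friction and masses are not known exactly. Their poses are not given: they have to be found in the camera images.
- rotary_table: Cast-iron worm-drive rotary table bolted down standing on edge. Origin: on the bench under the middle of its body; x = spindle axis, level, from the body through the faceplate along the white pipe; y = towards the handwheel; z up. Spindle axis 105 mm above the bench. The faceplate (156 mm wide, x 15 to 45 mm) carries a chuck (104 mm wide) and a white pipe (69 mm wide, to x = 272 mm).
- index (a point): The white index line on a small dark block on the crown of the iron body, pointing at the faceplate's rim, at y = 0 of rotary_table, 195 mm above the bench. The rim has dark marks every 5 degrees, each third one long (18 mm, others 9 mm): long marks lie 15 degrees (20 mm) apart.
- next_mark (a point): The long mark that is to come to the index, on the rim, 78 mm from the spindle axis. It starts 10 to 20 mm on the +y side of the index and goes towards y = 0 as the wheel turns clockwise (72:1, 5 degrees or 6.8 mm of rim a turn: about two to three turns). The dog was set by eye, so the stop comes when the mark is within 2 mm of y = 0, not exactly there. The worm is self-locking.
- wheel_hub (a point): Centre of the handwheel's upper face, on its upright axis, 208 mm above the bench, at x = -14, y = 104 mm of rotary_table. The wheel is a black disc 98 mm wide, 12 mm thick; its steel hub (26 mm wide) rises 15 mm above the face.
- crank (a point): Centre of the wheel's crank handle, a black upright barrel 18 mm wide, 54 mm tall (213 to 267 mm above the bench; this point at 240 mm), 38 mm from the wheel's axis. It spins freely on its pin, so the hand need not turn with it. About 4 N along the circle turns the wheel; at the stop the force rises by about 1.7 N per mm. About 10 N is firm (8 to 15 is right), 20 N is forcing it.
- handwheel (a joint): Wind-up in rad of the sprung coupling between handwheel and worm shaft, positive when driven clockwise: 0.015 rad for each N along the circle at the handle (0.06 while turning freely, 0.15 at 10 N, 0.3 at 20 N, which is too much). 0 when let go. It does not tell how far the wheel has turned.
- lever_pivot (a point): On the upright axis of the clamp lever, 220 mm above the bench, at x = -16, y = -55 mm of rotary_table. The lever swings with 2 to 3 N at its end until it bites; from there it is springy and stiffens by about 1.2 N per mm at the end. It is firm at about 10 N (8 to 15 is right); 22 N strains it. It springs back a little when let go.
- lever_tip (a point): Centre of the round end of the clamp lever, 58 mm out from the pivot and 220 mm above the bench. The lever is a straight plain steel round bar 13 mm thick, rising outwards from its black hub (24 mm wide): centre height 206 mm at the hub, 220 mm at the end.
- clamp_seat (a joint): Twist in rad of the clamp's springy stud, positive clockwise: 0.03 or less while the lever swings freely, about 0.12 with 10 N at the lever's end against the bite, 0.3 with 22 N, which is too much; near 0 when let go. It does not tell where the lever points.
- clamp_lever: The clamp lever: origin on its axis 186 mm above the bench, x along the lever to its end, z up. Starts slack, pointing 10 to 75 degrees clockwise (from above) of rotary_table's +x; it is swung on clockwise. Where it bites depends on its hidden ratchet setting: somewhere between pointing along rotary_table's -y and 40 degrees farther clockwise.
- net_pot: a small black net pot (cup 54 mm wide, 55 mm tall); leave alone; origin under its centre
- chuck_key: the chuck's T-handled steel key lying on the table, 105 mm long; leave alone
- hole_saw: a grey hole saw standing teeth up, 38 mm wide, 62 mm tall; leave alone; origin under its centre
- bottle_a: a white nutrient bottle, 68 mm wide, 165 mm tall; leave alone; origin under its centre
- bottle_b: another white bottle of the same kind; leave alone
- bottle_c: an amber bottle, 58 mm wide, 180 mm tall; leave alone; origin under its centre
- elbow: a black pipe elbow with two blue nuts, 45 mm tall, legs 50 mm; leave alone
- offcut: a short ring of white pipe, 75 mm wide, 45 mm tall; leave alone; origin under its centre

How it is judged:
On the way, in this order (a step that is already met when the one before it is completed fails the run):
1. the dog is brought up firm against its stop at the next long mark (over 7 N on the handle) (value of joint handwheel above 0.107 rad and velocity of joint handwheel below 0.5 rad/s and y of next_mark in the frame of rotary_table between -0.0025 and 0.0025 m), for 0.15 s.
2. the clamp lever is pulled up firm (over 7 N at its end) against its bite (value of joint clamp_seat above 0.08 rad and x of lever_tip in the frame of rotary_table below -0.012 m), for 0.15 s.
At the end, for the whole second after the job is handed in: The next long mark stands within 2.5 mm of the index, the dog having been brought up firm (over 7 N on the handle) against its stop; after that the clamp lever has been pulled up firm (over 7 N) and stays at its bite; everything is let go (y of next_mark in the frame of rotary_table between -0.0025 and 0.0025 m and x of lever_tip in the frame of rotary_table below -0.012 m and angular speed of clamp_lever below 0.1 rad/s); the robot touches nothing.
It fails at once if the handwheel is forced (over 20 N along the circle at the handle) (value of joint handwheel above 0.3 rad).
It fails at once if the clamp lever is strained (over 22 N at its end) (value of joint clamp_seat above 0.3 rad).
It fails at once if a thing on the bench is moved by more than 20 mm (distance of any of net_pot, chuck_key, hole_saw, bottle_a, bottle_b, bottle_c, elbow, offcut from where it was at the start of the episode above 0.02 m).
It also fails if it takes over 72 s, if anything falls off the work surface, if the arm or the gripper's body presses on something with over 40 N, if the wrist force passes 120 N, or if a joint passes its speed limit or range.

## Working session

There is one attempt and no reset: what is moved stays moved. The work goes in short steps, Python scripts to look and compute and a tool call to move; the robot and the scene stay as the last step left them, time stands still between calls to the robot, and variables do not carry over. Pictures are saved under pics/ and viewed, on a budget of 10 in all, crops included, one or two more only if the job needs it, and the job is handed in when it is done.

Besides the shell and the picture viewer there is one more tool, called after "Request:" as name(argument=value, ...), one argument or row to a line, values as JSON. apply_moves: Moves the arm, as the interface text tells. Its arguments: {"type":"object","properties":{"plan":{"type":"array","items":{"type":"array","items":{"type":"array","items":{"type":"number","minimum":-1,"maximum":1}}}},"force":{"type":"number"}},"required":["plan"]}

```bash
mkdir -p pics
cat > h.py <<'E'
import numpy as np, cv2
from scipy.spatial.transform import Rotation as R
from bench import r
def px2ray(f,u,v):
    x=(u-f["cx"])/f["fx"]; y=(v-f["cy"])/f["fy"]; rd=np.hypot(x,y); ru=rd
    for _ in range(30): ru=rd/(1+f["k1"]*ru*ru)
    s=ru/rd if rd>0 else 1
    d=np.array([x*s,-y*s,-1]); P=np.array(f["pose"]); return P[:3,3],P[:3,:3]@d
def at_z(f,u,v,z):
    o,d=px2ray(f,u,v); return o+d*(z-o[2])/d[2]
def proj(f,p):
    P=np.array(f["pose"]); q=P[:3,:3].T@(np.array(p)-P[:3,3]); x,y=q[0]/-q[2],-q[1]/-q[2]
    k=1+f["k1"]*(x*x+y*y); return np.array([f["fx"]*x*k+f["cx"],f["fy"]*y*k+f["cy"]])
E
python3 - <<'E'
from h import *
import pickle
for n in("scene","side"):
    f=r.grab_frame(n); pickle.dump(f,open(n+".pkl","wb")); cv2.imwrite(f"pics/{n}0.png",cv2.resize(f["pixels"],(800,600),interpolation=cv2.INTER_CUBIC))
    print(n,np.round(f["pose"],3).tolist(),f["fx"],f["cx"],f["cy"],f["k1"])
o=r.get_obs();print(o)
E
```

```text
scene [[-0.402, -0.587, 0.703, 1.258], [0.915, -0.247, 0.318, 0.326], [-0.012, 0.771, 0.636, 0.75], [0.0, 0.0, 0.0, 1.0]] 376.6575562631249 257.66004243244726 191.02113046007082 0.011263821831651486
side [[-0.824, 0.266, -0.501, -0.076], [-0.567, -0.384, 0.729, 0.927], [0.002, 0.884, 0.467, 0.756], [0.0, 0.0, 0.0, 1.0]] 397.9566506010541 261.2456919654242 191.4747137609046 0.0004068407130423841
{'clock': 0.1, 'joints': array([ 1.00688179,  0.47773049,  0.02233966,  1.55631912, -0.01151527,
        1.10931545, -0.08312214]), 'qvel': array([ 1.77977650e-03, -2.61093298e-03,  1.26606719e-03, -1.14237320e-03,
        2.17764974e-03,  1.56803138e-05, -4.01266807e-04]), 'tau': array([ 5.28838325e-03, -5.97760856e+01,  1.61428783e+00, -2.81954080e+01,
        1.28572300e-02,  5.07191449e-03, -2.71413518e-05]), 'tcp_pos': array([ 0.29689709, -0.60561589,  0.23042826]), 'orientation': array([-3.05882302e+00, -7.09444628e-01,  7.42321700e-04]), 'contact_force': array([ 0.37067135,  0.38479866, -0.34975579]), 'moment': array([0.00909047, 0.0095104 , 0.01586856]), 'grip_width': 0.08526293817065284}
```

View pics/scene0.png

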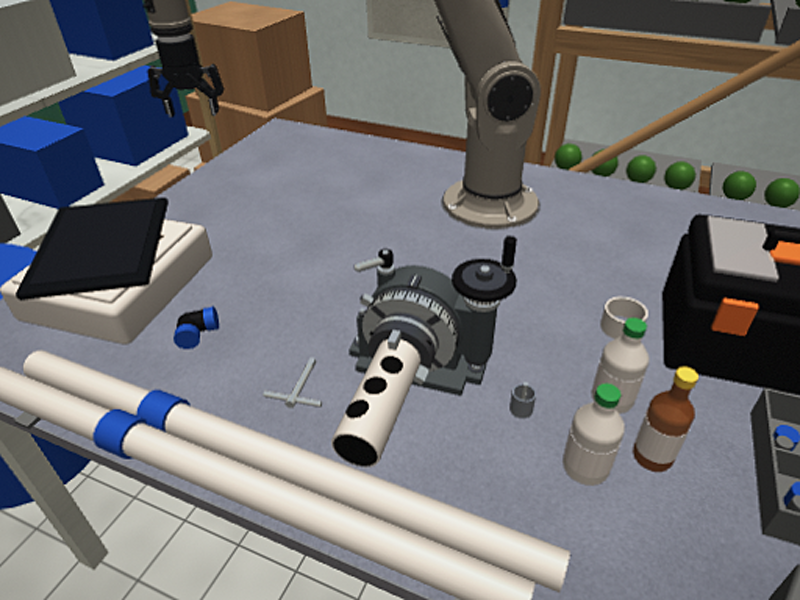

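View pics/side0.png

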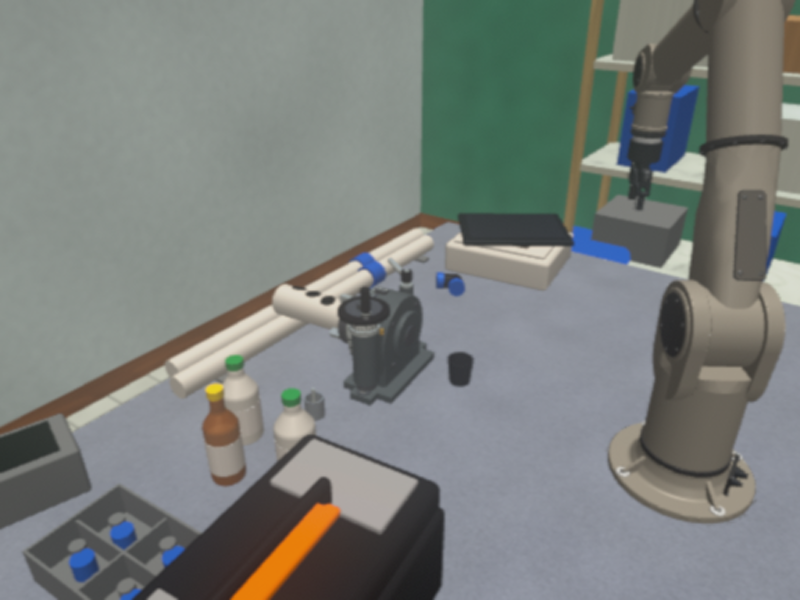

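The scene view (800 px) shows the wheel hub top at about (485,269), the crank top at (511,238), the lever hub at (386,258), the lever tip at (359,267) and the pipe end at about (357,449). In the side view the wheel face centre is at about (364,313) and the crank top at (366,290).

```bash
cat > m.py <<'E'
from h import *
import pickle
from scipy.optimize import least_squares
s=pickle.load(open("scene.pkl","rb")); d=pickle.load(open("side.pkl","rb")); k=.64
obs=[(s,(485,267),(-.014,.104,.223)),(s,(357,449),(.272,0,.105)),(d,(364,313),(-.014,.104,.208)),(s,(484,281),(-.014,.104,.208))]
def T(p,q): c,n=np.cos(p[2]),np.sin(p[2]); return np.array([p[0]+c*q[0]-n*q[1],p[1]+n*q[0]+c*q[1],q[2]])
fun=lambda p:np.concatenate([proj(f,T(p,q))-np.array(u)*k for f,u,q in obs])
so=least_squares(fun,[.6,0,.3]);p=so.x;print(p,np.degrees(p[2]),so.fun.round(1))
W=T(p,(-.014,.104,.208));L=T(p,(-.016,-.055,.22))
print("wheel",W,"lever",L,"lever px",proj(s,L)/k,proj(d,L)/k, "net pot etc")
for z in(.267,):
  c=at_z(s,511*k,238*k,z);c2=at_z(d,366*k,290*k,z);print("crank",c,np.linalg.norm((c-W)[:2]),c2,np.linalg.norm((c2-W)[:2]))
t=at_z(s,359*k,267*k,.22);print("tip",t,np.linalg.norm((t-L)[:2]),"ang rel table",np.degrees(np.arctan2(*(t-L)[1::-1])-p[2]))
print("netpot",at_z(d,460*k,378*k,0),"grid index px",proj(s,T(p,(.015,0,.195)))/k)
E
python3 m.py
python3 - <<'E'
from h import *
f=r.get_obs()
import pickle
for n,(u,v,w,h) in dict(scene=(200,130,150,110),side=(190,150,110,110)).items():
    g=pickle.load(open(n+".pkl","rb")); 
    cv2.imwrite(f"pics/{n}c.png",cv2.resize(g["pixels"][v:v+h,u:u+w],None,fx=5,fy=5,interpolation=cv2.INTER_CUBIC))
E
```

```text
[0.58485489 0.04654713 0.09932054] 5.690647924981157 [ 0.7  0.4 -0.5  0.7 -0.9 -3.1  0.8 -3.5]
wheel [0.56061152 0.14864639 0.208     ] lever [ 0.57438739 -0.00976834  0.22      ] lever px [386.41020051 250.72590147] [405.52705972 270.22348168] net pot etc
crank [0.53491126 0.1750203  0.267     ] 0.03682508083997472 [0.52770883 0.17759075 0.267     ] 0.04382194373498719
tip [ 0.62944855 -0.02999493  0.22      ] 0.05865872503478687 ang rel table -25.861345660684304
netpot [ 0.44432948 -0.0228117   0.        ] grid index px [414.03643687 281.20147224]
```

View pics/scenec.png

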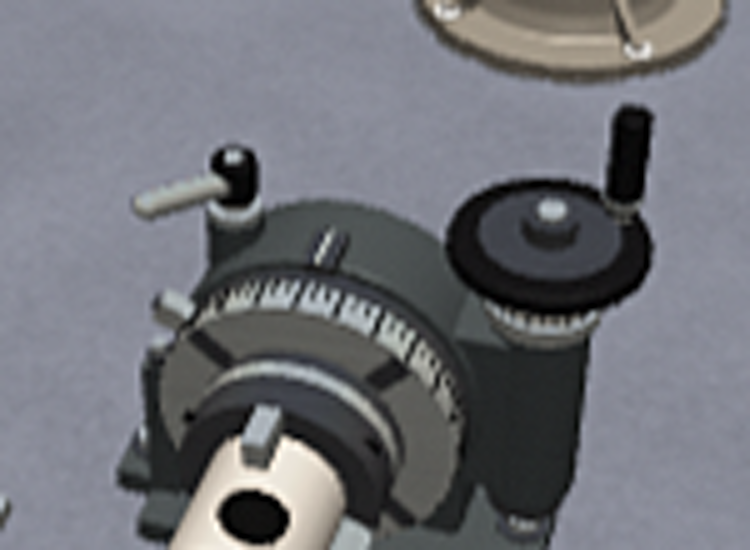

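```bash
cat > mv.py <<'E'
import sys
from h import *
# usage: x y z yaw(deg of tool x) -> row numbers from current measured pose
o=r.get_obs(); Rm=R.from_rotvec(o["orientation"])
x,y,z,a=map(float,sys.argv[1:5]); a=np.radians(a)
Rt=R.from_matrix(np.array([[np.cos(a),np.sin(a),0],[np.sin(a),-np.cos(a),0],[0,0,-1]]))
print("turn",((Rm.inv()*Rt).as_rotvec()/np.pi).round(4),"shift",(Rm.inv().apply(np.array([x,y,z])-o["tcp_pos"])/.4).round(4),o["tcp_pos"].round(4))
E
python3 mv.py .50 -.25 .42 65
python3 - <<'E'
from h import *
g=r.grab_frame("wrist");o=r.get_obs();M=R.from_rotvec(o["orientation"]).as_matrix()
P=np.array(g["pose"]);print((M.T@(P[:3,3]-o["tcp_pos"])).round(3),(M.T@P[:3,:3]).round(2).tolist(),g["fx"])
E
```

```text
turn [-5.00e-04 -1.00e-04 -2.16e-01] shift [ 0.8472 -0.5755 -0.4731] [ 0.2969 -0.6056  0.2304]
[ 0.068 -0.    -0.142] [[-0.0, 0.96, 0.27], [1.0, 0.0, 0.0], [0.0, 0.27, -0.96]] 327.8376995252492
```

Request:
apply_moves(
  plan=[
    [[0, 0, -0.216, 0.847, -0.575, -0.473, -1], [0, 0, -0.216, 0.847, -0.575, -0.473, -1], [0, 0, -0.216, 0.847, -0.575, -0.473, -1], [0, 0, -0.216, 0.847, -0.575, -0.473, -1], [0, 0, -0.216, 0.847, -0.575, -0.473, -1], [0, 0, -0.216, 0.847, -0.575, -0.473, -1], [0, 0, -0.216, 0.847, -0.575, -0.473, -1], [0, 0, -0.216, 0.847, -0.575, -0.473, -1], [0, 0, -0.216, 0.847, -0.575, -0.473, -1], [0, 0, -0.216, 0.847, -0.575, -0.473, -1], [0, 0, -0.216, 0.847, -0.575, -0.473, -1], [0, 0, -0.216, 0.847, -0.575, -0.473, -1]],
  ],
)

```text
clock: 1.15
tcp_pos: [0.5047, -0.2427, 0.4239]
orientation: [2.638, 1.702, 0.01]
contact_force: [0.2, 0.2, -0.2]
grip_width: 0.0855
```

```bash
python3 mv.py .54 .11 .40 105
```

```text
turn [ 0.0021 -0.0006 -0.2186] shift [ 0.8394 -0.2836  0.0616] [ 0.5047 -0.2427  0.4239]
```

Request:
apply_moves(
  plan=[
    [[0.002, 0, -0.219, 0.84, -0.284, 0.061, -1], [0.002, 0, -0.219, 0.84, -0.284, 0.061, -1], [0.002, 0, -0.219, 0.84, -0.284, 0.061, -1], [0.002, 0, -0.219, 0.84, -0.284, 0.061, -1], [0.002, 0, -0.219, 0.84, -0.284, 0.061, -1], [0.002, 0, -0.219, 0.84, -0.284, 0.061, -1], [0.002, 0, -0.219, 0.84, -0.284, 0.061, -1], [0.002, 0, -0.219, 0.84, -0.284, 0.061, -1], [0.002, 0, -0.219, 0.84, -0.284, 0.061, -1], [0.002, 0, -0.219, 0.84, -0.284, 0.061, -1], [0.002, 0, -0.219, 0.84, -0.284, 0.061, -1], [0.002, 0, -0.219, 0.84, -0.284, 0.061, -1]],
  ],
)

```text
clock: 2.15
tcp_pos: [0.5393, 0.1006, 0.3957]
orientation: [-1.924, -2.477, 0.007]
contact_force: [0.1, -0.2, -1.0]
grip_width: 0.0851
```

Run:
```python
from h import *
import pickle
g=r.grab_frame("wrist");pickle.dump(g,open("wrist.pkl","wb"));o=r.get_obs();print(o["tcp_pos"],o["orientation"])
cv2.imwrite("pics/w1.png",cv2.resize(g["pixels"],(800,600),interpolation=cv2.INTER_CUBIC))
```

```text
[0.53938924 0.10016968 0.39584595] [-1.92526116 -2.47630603  0.00664032]
```

View pics/w1.png

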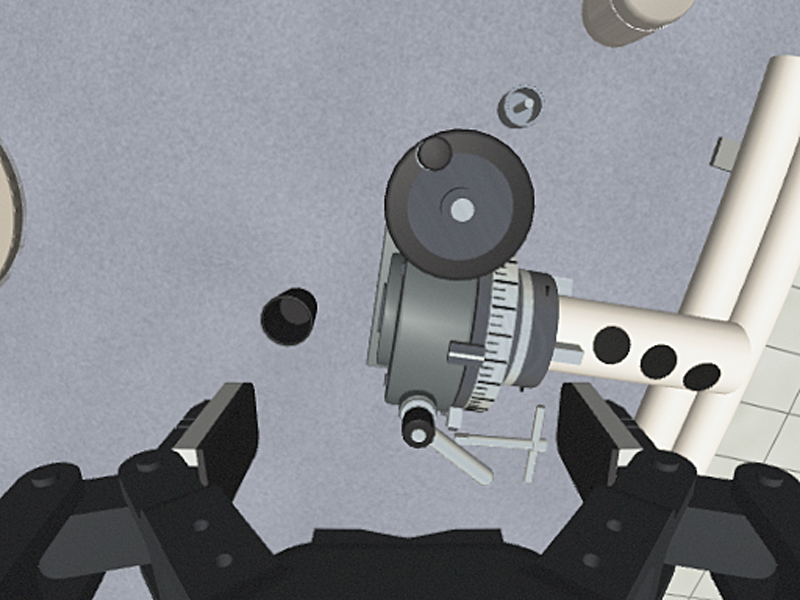

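The wrist view (800 px) shows the wheel face centre at (460,203), the hub top at (462,210), the crank top at (434,153), the index block at (466,351), the lever hub at (419,432) and the lever tip at (486,477). I'll refit the pose and measure the marks on a zoomed crop.

```bash
cat >> m.py <<'E'
print("---- wrist")
w=pickle.load(open("wrist.pkl","rb"))
obs2=[(w,(460,203.5),(-.014,.104,.206)),(w,(462,210),(-.014,.104,.223))]
def rep(p):
  W=T(p,(-.014,.104,.208));L=T(p,(-.016,-.055,.22));print(p,"W",W,"L",L)
  c=at_z(w,434*k,153*k,.267);t=at_z(w,486*k,477*k,.22)
  print("crank",c,np.linalg.norm((c-W)[:2]),np.degrees(np.arctan2(*(c-W)[1::-1])),"tip",t,np.linalg.norm((t-L)[:2]),np.degrees(np.arctan2(*(t-L)[1::-1])-p[2]))
  print("Lpx",proj(w,T(p,(-.016,-.055,.206)))/k)
for O in(obs2,obs+obs2):
  f2=lambda q:np.concatenate([proj(f,T(q,x))-np.array(u)*k for f,u,x in O]+[[300*(q[2]-p0)]])
  p0=.0993; so=least_squares(f2,p);print(so.fun.round(1));rep(so.x)
g=w["pixels"][155:270,285:370]; cv2.imwrite("pics/wc.png",cv2.resize(g,None,fx=7,fy=5,interpolation=cv2.INTER_CUBIC))
for yy in(0,.01,.02): 
  zz=.105+np.sqrt(.078**2-yy**2); print(yy,[( (proj(w,T(so.x,(x,yy,zz)))-[285,155])*[7,5]).round() for x in(.015,.03)])
E
python3 m.py
```

```text
[0.58485489 0.04654713 0.09932054] 5.690647924981157 [ 0.7  0.4 -0.5  0.7 -0.9 -3.1  0.8 -3.5]
wheel [0.56061152 0.14864639 0.208     ] lever [ 0.57438739 -0.00976834  0.22      ] lever px [386.41020051 250.72590147] [405.52705972 270.22348168] net pot etc
crank [0.53491126 0.1750203  0.267     ] 0.03682508083997472 [0.52770883 0.17759075 0.267     ] 0.04382194373498719
tip [ 0.62944855 -0.02999493  0.22      ] 0.05865872503478687 ang rel table -25.861345660684304
netpot [ 0.44432948 -0.0228117   0.        ] grid index px [414.03643687 281.20147224]
---- wrist
[-0.2  1.3  0.2 -1.3 -0. ]
[0.58449188 0.04502627 0.0993    ] W [0.56025061 0.14712602 0.208     ] L [ 0.57402323 -0.01128898  0.22      ]
crank [0.53336532 0.17334467 0.267     ] 0.0375531059550963 135.7192298536459 tip [ 0.63028556 -0.03295038  0.22      ] 0.06028819675247727 -26.7465241343818
Lpx [418.11518102 424.75684883]
[ 0.2  0.2 -0.8  0.4 -0.6 -3.2  0.4 -3.7 -0.1  1.   0.3 -1.6  0.2]
[0.58459353 0.04536809 0.09998069] W [0.56028277 0.14745132 0.208     ] L [ 0.57416322 -0.01095427  0.22      ]
crank [0.53336532 0.17334467 0.267     ] 0.03734988791416393 136.11093828900627 tip [ 0.63028556 -0.03295038  0.22      ] 0.060278907014975895 -27.130237095084855
Lpx [418.41859269 424.40315241]
0 [array([115., 342.]), array([203., 351.])]
0.01 [array([125., 301.]), array([215., 310.])]
0.02 [array([135., 257.]), array([225., 266.])]
```

View pics/wc.png

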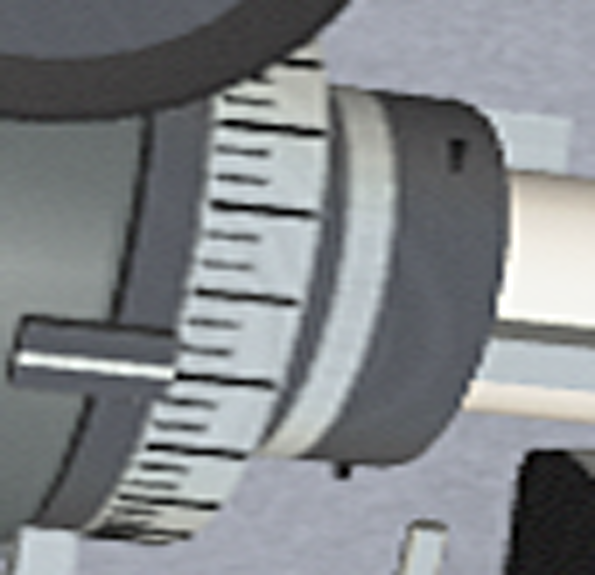

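Next long mark stands about 14 mm on the +y side, so about 2.0 turns (stop between about 1.6 and 2.5). The crank is at (0.533, 0.1737), radius 37.4 mm against the given 38. I'll grasp it now.

```bash
python3 mv.py .533 .1737 .32 105;python3 mv.py .533 .1737 .230 105
```

```text
turn [-0.002  -0.0004 -0.004 ] shift [0.1818 0.031  0.1897] [0.5394 0.1002 0.3958]
turn [-0.002  -0.0004 -0.004 ] shift [0.1816 0.0325 0.4146] [0.5394 0.1002 0.3958]
```

Request:
apply_moves(
  plan=[
    [[-0.002, 0, -0.004, 0.182, 0.031, 0.19, -1], [-0.002, 0, -0.004, 0.182, 0.031, 0.19, -1], [-0.002, 0, -0.004, 0.182, 0.031, 0.19, -1], [-0.002, 0, -0.004, 0.182, 0.032, 0.24, -1], [-0.002, 0, -0.004, 0.182, 0.0325, 0.32, -1], [-0.002, 0, -0.004, 0.182, 0.0325, 0.38, -1], [-0.002, 0, -0.004, 0.182, 0.0325, 0.415, -1], [-0.002, 0, -0.004, 0.182, 0.0325, 0.415, -1], [-0.002, 0, -0.004, 0.182, 0.0325, 0.415, -1]],
  ],
)

```text
clock: 2.95
tcp_pos: [0.5329, 0.1743, 0.23]
orientation: [-1.911, -2.491, -0.001]
contact_force: [0.8, -0.4, 0.7]
grip_width: 0.0854
```

Run:
```python
from h import *
g=r.grab_frame("wrist");o=r.get_obs();print(o["tcp_pos"],o["orientation"],o["contact_force"])
cv2.imwrite("pics/w2.png",g["pixels"])
```

```text
[0.53349017 0.17493459 0.23106706] [-1.91172091 -2.49226607 -0.00368024] [ 0.70319758 -0.69055636 -0.28564074]
```

View pics/w2.png

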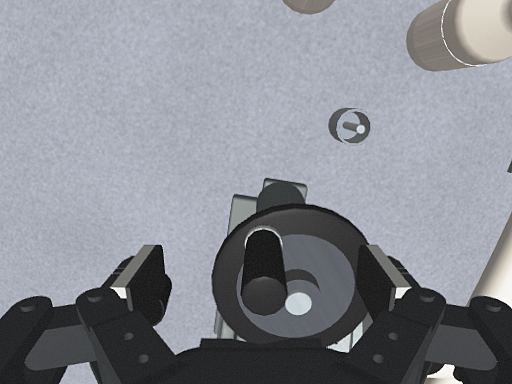

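The crank barrel is at about column 264, midway between the pads (165 and 365). I'll close on it.

Request:
apply_moves(
  plan=[
    [[0, 0, 0, 0, 0, 0, 1], [0, 0, 0, 0, 0, 0, 1], [0, 0, 0, 0, 0, 0, 1], [0, 0, 0, 0, 0, 0, 1], [0, 0, 0, 0, 0, 0, 1], [0, 0, 0, 0, 0, 0, 1], [0, 0, 0, 0, 0, 0, 1], [0, 0, 0, 0, 0, 0, 1], [0, 0, 0, 0, 0, 0, 1]],
  ],
  force=40,
)

```text
clock: 3.75
tcp_pos: [0.5331, 0.1761, 0.2306]
orientation: [-1.909, -2.494, -0.004]
contact_force: [1.1, 0.3, 3.1]
grip_width: 0.0172
```

```bash
cat > arc.py <<'E'
import sys
from h import *
# arc.py cx cy r a0 a1 n : shift rows (tool x,y) from circle angle a0 to a1 (deg, world), orientation unchanged
cx,cy,rr,a0,a1=map(float,sys.argv[1:6]); n=int(sys.argv[6])
o=r.get_obs(); yaw=np.radians(float(sys.argv[7])) if len(sys.argv)>7 else None
M=R.from_rotvec(o["orientation"]).as_matrix()
print(o["tcp_pos"].round(4),"F",o["contact_force"].round(1),"w",round(o["grip_width"],4),"r",np.hypot(*(o["tcp_pos"][:2]-[cx,cy])).round(4),"ang",np.degrees(np.arctan2(*(o["tcp_pos"][:2]-[cx,cy])[::-1])).round(1))
p=lambda a:np.array([cx+rr*np.cos(a),cy+rr*np.sin(a),0])
for a in np.linspace(a0,a1,n+1)[1:]:
    s=M.T@(p(np.radians(a))-p(np.radians(a0)))/.4; print(round(a,1),s.round(4).tolist())
E
python3 arc.py .5603 .1473 .038 136 -44 12
```

```text
[0.5331 0.1761 0.2306] F [1.1 0.3 3.1] w 0.0172 r 0.0396 ang 133.4
121.0 [0.0098, 0.0228, 0.0001]
106.0 [0.0134, 0.0473, 0.0001]
91.0 [0.0106, 0.0719, 0.0001]
76.0 [0.0014, 0.095, 0.0002]
61.0 [-0.0134, 0.1149, 0.0002]
46.0 [-0.0328, 0.1303, 0.0001]
31.0 [-0.0556, 0.1401, 0.0001]
16.0 [-0.0801, 0.1437, 0.0001]
1.0 [-0.1047, 0.1409, 0.0]
-14.0 [-0.1278, 0.1317, -0.0001]
-29.0 [-0.1477, 0.1169, -0.0001]
-44.0 [-0.1631, 0.0975, -0.0002]
```

```bash
python3 arc.py .5603 .1473 .038 135 45 9
```

```text
[0.5331 0.1761 0.2306] F [1.1 0.3 3.1] w 0.0172 r 0.0396 ang 133.4
125.0 [0.007, 0.015, 0.0]
115.0 [0.0112, 0.031, 0.0001]
105.0 [0.0126, 0.0475, 0.0001]
95.0 [0.0111, 0.064, 0.0001]
85.0 [0.0068, 0.08, 0.0001]
75.0 [-0.0002, 0.095, 0.0002]
65.0 [-0.0098, 0.1085, 0.0002]
55.0 [-0.0215, 0.1202, 0.0001]
45.0 [-0.0351, 0.1297, 0.0001]
```

Request:
apply_moves(
  plan=[
    [[0, 0, 0, 0.007, 0.015, 0, 1], [0, 0, 0, 0.0112, 0.031, 0, 1], [0, 0, 0, 0.0126, 0.0475, 0, 1], [0, 0, 0, 0.0111, 0.064, 0, 1], [0, 0, 0, 0.0068, 0.08, 0, 1], [0, 0, 0, -0.0002, 0.095, 0, 1], [0, 0, 0, -0.0098, 0.1085, 0, 1], [0, 0, 0, -0.0215, 0.1202, 0, 1], [0, 0, 0, -0.0351, 0.1297, 0, 1]],
  ],
)

```text
clock: 4.5
tcp_pos: [0.5854, 0.1779, 0.2307]
orientation: [-1.905, -2.493, -0.003]
contact_force: [-3.4, 2.4, 5.7]
grip_width: 0.017
```

```bash
python3 arc.py .5603 .1473 .038 45 -135 12
```

```text
[0.5854 0.1779 0.2307] F [-3.4  2.4  5.7] w 0.017 r 0.0396 ang 50.6
30.0 [-0.023, 0.0094, -0.0001]
15.0 [-0.0476, 0.0125, -0.0002]
0.0 [-0.0721, 0.0092, -0.0003]
-15.0 [-0.095, -0.0004, -0.0004]
-30.0 [-0.1146, -0.0156, -0.0005]
-45.0 [-0.1296, -0.0353, -0.0005]
-60.0 [-0.139, -0.0583, -0.0005]
-75.0 [-0.1421, -0.0829, -0.0005]
-90.0 [-0.1388, -0.1075, -0.0005]
-105.0 [-0.1292, -0.1303, -0.0004]
-120.0 [-0.114, -0.1499, -0.0003]
-135.0 [-0.0943, -0.1649, -0.0002]
```

Force is 4.1 N along the circle and almost nothing radially, so the circle fits. I'll carry on.

Request:
apply_moves(
  plan=[
    [[0, 0, 0, -0.023, 0.0094, 0, 1], [0, 0, 0, -0.0476, 0.0125, 0, 1], [0, 0, 0, -0.0721, 0.0092, 0, 1], [0, 0, 0, -0.095, -0.0004, 0, 1], [0, 0, 0, -0.1146, -0.0156, 0, 1], [0, 0, 0, -0.1296, -0.0353, 0, 1], [0, 0, 0, -0.139, -0.0583, 0, 1], [0, 0, 0, -0.1421, -0.0829, 0, 1], [0, 0, 0, -0.1388, -0.1075, 0, 1], [0, 0, 0, -0.1292, -0.1303, 0, 1], [0, 0, 0, -0.114, -0.1499, 0, 1], [0, 0, 0, -0.0943, -0.1649, 0, 1]],
  ],
)

```text
clock: 5.5
tcp_pos: [0.5332, 0.1219, 0.2306]
orientation: [1.91, 2.493, 0.005]
contact_force: [6.7, 1.7, -0.7]
grip_width: 0.017
```

```bash
python3 arc.py .5603 .1473 .038 -135 -315 12
```

```text
[0.5332 0.1219 0.2306] F [ 6.7  1.7 -0.7] w 0.017 r 0.0371 ang -136.8
-150.0 [0.0229, -0.0095, -0.0]
-165.0 [0.0475, -0.0127, 0.0]
-180.0 [0.0721, -0.0094, 0.0001]
-195.0 [0.095, 0.0001, 0.0001]
-210.0 [0.1147, 0.0152, 0.0002]
-225.0 [0.1297, 0.0349, 0.0003]
-240.0 [0.1392, 0.0579, 0.0003]
-255.0 [0.1424, 0.0824, 0.0004]
-270.0 [0.1391, 0.107, 0.0005]
-285.0 [0.1296, 0.1299, 0.0006]
-300.0 [0.1145, 0.1496, 0.0006]
-315.0 [0.0948, 0.1647, 0.0006]
```

Request:
apply_moves(
  plan=[
    [[0, 0, 0, 0.0229, -0.0095, 0, 1], [0, 0, 0, 0.0475, -0.0127, 0, 1], [0, 0, 0, 0.0721, -0.0094, 0, 1], [0, 0, 0, 0.095, 0.0001, 0, 1], [0, 0, 0, 0.1147, 0.0152, 0, 1], [0, 0, 0, 0.1297, 0.0349, 0, 1], [0, 0, 0, 0.1392, 0.0579, 0, 1], [0, 0, 0, 0.1424, 0.0824, 0, 1], [0, 0, 0, 0.1391, 0.107, 0, 1], [0, 0, 0, 0.1296, 0.1299, 0, 1], [0, 0, 0, 0.1145, 0.1496, 0, 1], [0, 0, 0, 0.0948, 0.1647, 0, 1]],
  ],
)

```text
clock: 6.5
tcp_pos: [0.5845, 0.1787, 0.2306]
orientation: [-1.903, -2.494, -0.002]
contact_force: [-4.0, 3.6, 6.1]
grip_width: 0.0169
```

```bash
python3 arc.py .5603 .1473 .038 45 -45 9
python3 - <<'E'
from h import *
g=r.grab_frame("scene");
cv2.imwrite("pics/s2.png",cv2.resize(g["pixels"][150:240,200:320],None,fx=6,fy=6,interpolation=cv2.INTER_CUBIC))
E
```

```text
[0.5845 0.1787 0.2306] F [-4.   3.6  6.1] w 0.0169 r 0.0396 ang 52.4
35.0 [-0.015, 0.0069, -0.0001]
25.0 [-0.0311, 0.0111, -0.0002]
15.0 [-0.0476, 0.0125, -0.0002]
5.0 [-0.0641, 0.011, -0.0003]
-5.0 [-0.08, 0.0066, -0.0004]
-15.0 [-0.095, -0.0005, -0.0004]
-25.0 [-0.1085, -0.0101, -0.0005]
-35.0 [-0.1202, -0.0218, -0.0005]
-45.0 [-0.1296, -0.0354, -0.0005]
```

View pics/s2.png

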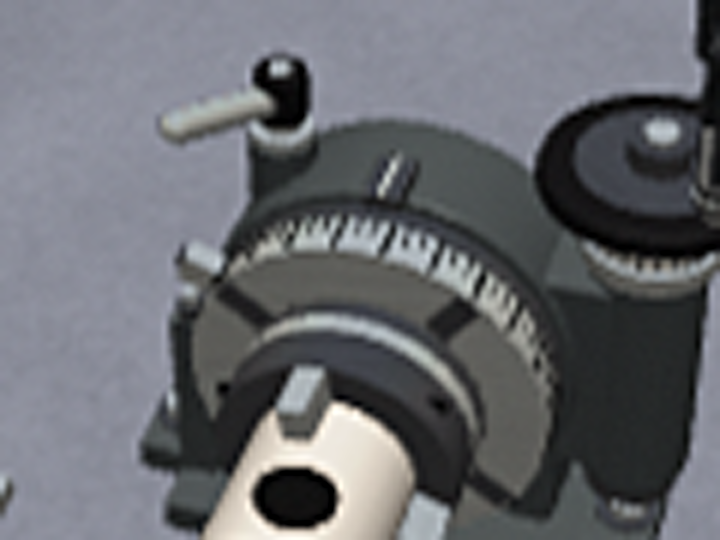

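The marks have moved towards the index, with the next long one at about (388,243). That leaves roughly 5 mm, so I'll do another 90 degrees before slowing down.

Request:
apply_moves(
  plan=[
    [[0, 0, 0, -0.015, 0.0069, 0, 1], [0, 0, 0, -0.0311, 0.0111, 0, 1], [0, 0, 0, -0.0476, 0.0125, 0, 1], [0, 0, 0, -0.0641, 0.011, 0, 1], [0, 0, 0, -0.08, 0.0066, 0, 1], [0, 0, 0, -0.095, -0.0005, 0, 1], [0, 0, 0, -0.1085, -0.0101, 0, 1], [0, 0, 0, -0.1202, -0.0218, 0, 1], [0, 0, 0, -0.1296, -0.0354, 0, 1], [0, 0, 0, -0.1296, -0.0354, 0, 1]],
  ],
)

```text
clock: 7.38
tcp_pos: [0.5865, 0.122, 0.2308]
orientation: [1.91, 2.494, 0.004]
contact_force: [4.6, 0.4, 3.8]
grip_width: 0.017
```

```bash
python3 arc.py .5603 .1473 .038 -45 -57 4
cat > mark.py <<'E'
from h import *
from m import T
E
python3 - <<'E'
# brightness profile along the rim (long-mark zone) in the scene view
import io,contextlib
with contextlib.redirect_stdout(io.StringIO()):
    import m
from h import *
p=m.so.x
def prof(f,xs,y):
    g=cv2.cvtColor(f["pixels"],cv2.COLOR_BGR2GRAY); out=[]
    for a in y:
        out.append(np.mean([cv2.getRectSubPix(g,(1,1),tuple(map(float,proj(f,m.T(p,(x,.078*np.sin(a/.078),.105+.078*np.cos(a/.078)))))))[0,0] for x in xs]))
    return np.array(out)
y=np.arange(-.022,.023,.001)
for f,l in((m.s,"start"),(r.grab_frame("scene"),"now")):
    for xs in((.026,.028,.030,.032),): print(l,list(zip((y*1000).round().astype(int).tolist(),prof(f,xs,y).round().astype(int).tolist())))
E
```

```text
[0.5865 0.122  0.2308] F [4.6 0.4 3.8] w 0.017 r 0.0365 ang -44.0
-48.0 [-0.0024, -0.0044, -0.0]
-51.0 [-0.0045, -0.0089, -0.0]
-54.0 [-0.0064, -0.0135, -0.0]
-57.0 [-0.008, -0.0182, -0.0001]
start [(-22, 88), (-21, 78), (-20, 88), (-19, 114), (-18, 138), (-17, 146), (-16, 132), (-15, 112), (-14, 102), (-13, 110), (-12, 128), (-11, 145), (-10, 147), (-9, 125), (-8, 90), (-7, 66), (-6, 75), (-5, 105), (-4, 132), (-3, 140), (-2, 125), (-1, 100), (0, 88), (1, 104), (2, 134), (3, 147), (4, 134), (5, 102), (6, 85), (7, 98), (8, 122), (9, 138), (10, 144), (11, 132), (12, 96), (13, 69), (14, 72), (15, 101), (16, 129), (17, 142), (18, 145), (19, 129), (20, 109), (21, 102), (22, 113)]
now [(-22, 137), (-21, 144), (-20, 132), (-19, 102), (-18, 74), (-17, 74), (-16, 107), (-15, 141), (-14, 158), (-13, 152), (-12, 132), (-11, 104), (-10, 88), (-9, 96), (-8, 120), (-7, 136), (-6, 126), (-5, 100), (-4, 90), (-3, 106), (-2, 132), (-1, 151), (0, 157), (1, 144), (2, 108), (3, 76), (4, 72), (5, 95), (6, 126), (7, 148), (8, 146), (9, 118), (10, 85), (11, 84), (12, 116), (13, 146), (14, 157), (15, 148), (16, 127), (17, 112), (18, 112), (19, 127), (20, 139), (21, 141), (22, 116)]
```

The rim profile works: the next mark went from +13.4 mm to +3.6 mm. The stop is 85 to 290 degrees on. I'll do 36 degrees more, then small steps with force checks.

```bash
python3 arc.py .5603 .1473 .038 -45 -81 4; for i in $(seq 0 19); do python3 arc.py .5603 .1473 .038 $((-81-12*i)) $((-93-12*i)) 2 |tail -2|tr '\n' ' ';echo; done
```

```text
[0.5867 0.1223 0.2308] F [ 4.8 -0.5  5. ] w 0.0166 r 0.0364 ang -43.4
-54.0 [-0.0064, -0.0135, -0.0]
-63.0 [-0.0106, -0.0278, -0.0001]
-72.0 [-0.0125, -0.0426, -0.0001]
-81.0 [-0.0121, -0.0575, -0.0002]
-87.0 [0.0016, -0.0098, -0.0] -93.0 [0.0042, -0.0194, -0.0] 
-99.0 [0.0036, -0.0093, -0.0] -105.0 [0.0081, -0.0181, -0.0] 
-111.0 [0.0054, -0.0083, -0.0] -117.0 [0.0117, -0.016, -0.0] 
-123.0 [0.007, -0.007, -0.0] -129.0 [0.0148, -0.0133, -0.0] 
-135.0 [0.0083, -0.0054, -0.0] -141.0 [0.0172, -0.0099, 0.0] 
-147.0 [0.0093, -0.0035, 0.0] -153.0 [0.0189, -0.0061, 0.0] 
-159.0 [0.0098, -0.0015, 0.0] -165.0 [0.0198, -0.002, 0.0] 
-171.0 [0.0099, 0.0005, 0.0] -177.0 [0.0197, 0.0021, 0.0] 
-183.0 [0.0096, 0.0026, 0.0] -189.0 [0.0189, 0.0062, 0.0] 
-195.0 [0.0089, 0.0045, 0.0] -201.0 [0.0172, 0.01, 0.0001] 
-207.0 [0.0077, 0.0063, 0.0] -213.0 [0.0147, 0.0133, 0.0001] 
-219.0 [0.0062, 0.0077, 0.0] -225.0 [0.0116, 0.0161, 0.0001] 
-231.0 [0.0045, 0.0089, 0.0] -237.0 [0.008, 0.0182, 0.0001] 
-243.0 [0.0026, 0.0096, 0.0] -249.0 [0.0041, 0.0194, 0.0001] 
-255.0 [0.0005, 0.0099, 0.0] -261.0 [-0.0, 0.0199, 0.0] 
-267.0 [-0.0016, 0.0098, 0.0] -273.0 [-0.0042, 0.0194, 0.0] 
-279.0 [-0.0036, 0.0093, 0.0] -285.0 [-0.0081, 0.0181, 0.0] 
-291.0 [-0.0054, 0.0083, 0.0] -297.0 [-0.0117, 0.016, 0.0] 
-303.0 [-0.007, 0.007, 0.0] -309.0 [-0.0148, 0.0133, 0.0] 
-315.0 [-0.0083, 0.0054, 0.0] -321.0 [-0.0172, 0.0099, -0.0]
```

Request:
apply_moves(
  plan=[
    [[0, 0, 0, -0.0064, -0.0135, 0, 1], [0, 0, 0, -0.0106, -0.0278, 0, 1], [0, 0, 0, -0.0125, -0.0426, 0, 1], [0, 0, 0, -0.0121, -0.0575, 0, 1], [0, 0, 0, -0.0121, -0.0575, 0, 1]],
  ],
)

```text
clock: 7.85
tcp_pos: [0.5651, 0.1115, 0.2307]
orientation: [-1.909, -2.495, -0.003]
contact_force: [2.8, -1.4, 5.7]
grip_width: 0.0169
```

Request:
apply_moves(
  plan=[
    [[0, 0, 0, 0.0016, -0.0098, 0, 1], [0, 0, 0, 0.0042, -0.0194, 0, 1], [0, 0, 0, 0.0042, -0.0194, 0, 1]],
  ],
)

```text
clock: 8.1
tcp_pos: [0.5574, 0.1113, 0.2307]
orientation: [-1.909, -2.495, -0.003]
contact_force: [3.1, -1.4, 5.1]
grip_width: 0.0173
```

Request:
apply_moves(
  plan=[
    [[0, 0, 0, 0.0036, -0.0093, 0, 1], [0, 0, 0, 0.0081, -0.0181, 0, 1], [0, 0, 0, 0.0081, -0.0181, 0, 1]],
  ],
)

```text
clock: 8.35
tcp_pos: [0.5495, 0.1127, 0.2306]
orientation: [-1.909, -2.495, -0.003]
contact_force: [2.9, -2.2, 5.9]
grip_width: 0.0171
```

```bash
cat > mark.py <<'E'
import io,contextlib
with contextlib.redirect_stdout(io.StringIO()):
    import m
from h import *
p=m.so.x; f=r.grab_frame("scene"); g=cv2.cvtColor(f["pixels"],cv2.COLOR_BGR2GRAY)
y=np.arange(-.010,.011,.0005)
v=[np.mean([cv2.getRectSubPix(g,(1,1),tuple(map(float,proj(f,m.T(p,(x,.078*np.sin(a/.078),.105+.078*np.cos(a/.078)))))))[0,0] for x in(.030,.032,.034)]) for a in y]
print("mark at mm",y[np.argmin(v)]*1000,round(min(v)))
E
python3 mark.py
```

```text
mark at mm 2.500000000000011 85
```

Request:
apply_moves(
  plan=[
    [[0, 0, 0, 0.0054, -0.0083, 0, 1], [0, 0, 0, 0.0117, -0.016, 0, 1], [0, 0, 0, 0.0117, -0.016, 0, 1]],
  ],
)

```text
clock: 8.65
tcp_pos: [0.542, 0.1157, 0.2306]
orientation: [-1.909, -2.495, -0.003]
contact_force: [3.6, -1.4, 5.6]
grip_width: 0.017
```

Request:
apply_moves(
  plan=[
    [[0, 0, 0, 0.007, -0.007, 0, 1], [0, 0, 0, 0.0148, -0.0133, 0, 1], [0, 0, 0, 0.0148, -0.0133, 0, 1]],
  ],
)

```text
clock: 8.9
tcp_pos: [0.5353, 0.1202, 0.2306]
orientation: [-1.908, -2.495, -0.003]
contact_force: [3.2, -1.6, 5.7]
grip_width: 0.0167
```

Request:
apply_moves(
  plan=[
    [[0, 0, 0, 0.0083, -0.0054, 0, 1], [0, 0, 0, 0.0172, -0.0099, 0, 1], [0, 0, 0, 0.0172, -0.0099, 0, 1]],
  ],
)

```text
clock: 9.15
tcp_pos: [0.5298, 0.1259, 0.2305]
orientation: [-1.908, -2.495, -0.003]
contact_force: [2.5, -1.8, 5.1]
grip_width: 0.0174
```

Request:
apply_moves(
  plan=[
    [[0, 0, 0, 0.0093, -0.0035, 0, 1], [0, 0, 0, 0.0189, -0.0061, 0, 1], [0, 0, 0, 0.0189, -0.0061, 0, 1]],
  ],
)

```text
clock: 9.4
tcp_pos: [0.5257, 0.1324, 0.2305]
orientation: [-1.908, -2.495, -0.003]
contact_force: [3.5, -2.5, 5.1]
grip_width: 0.0171
```

Request:
apply_moves(
  plan=[
    [[0, 0, 0, 0.0098, -0.0015, 0, 1], [0, 0, 0, 0.0198, -0.002, 0, 1], [0, 0, 0, 0.0198, -0.002, 0, 1]],
  ],
)

```text
clock: 9.65
tcp_pos: [0.523, 0.1395, 0.2304]
orientation: [-1.909, -2.495, -0.003]
contact_force: [3.1, -2.1, 5.9]
grip_width: 0.0172
```

Request:
apply_moves(
  plan=[
    [[0, 0, 0, 0.0099, 0.0005, 0, 1], [0, 0, 0, 0.0197, 0.0021, 0, 1], [0, 0, 0, 0.0197, 0.0021, 0, 1]],
  ],
)

```text
clock: 9.9
tcp_pos: [0.5218, 0.1471, 0.2305]
orientation: [-1.909, -2.495, -0.002]
contact_force: [3.1, -4.3, 5.8]
grip_width: 0.0173
```

Request:
apply_moves(
  plan=[
    [[0, 0, 0, 0.0096, 0.0026, 0, 1], [0, 0, 0, 0.0189, 0.0062, 0, 1], [0, 0, 0, 0.0189, 0.0062, 0, 1]],
  ],
)

```text
clock: 10.15
tcp_pos: [0.5221, 0.1547, 0.2304]
orientation: [-1.909, -2.494, -0.001]
contact_force: [2.7, -3.7, 7.2]
grip_width: 0.0171
```

Request:
apply_moves(
  plan=[
    [[0, 0, 0, 0.0089, 0.0045, 0, 1], [0, 0, 0, 0.0172, 0.01, 0, 1], [0, 0, 0, 0.0172, 0.01, 0, 1]],
  ],
)

```text
clock: 10.4
tcp_pos: [0.5239, 0.1622, 0.2303]
orientation: [-1.909, -2.494, 0.0]
contact_force: [0.9, -3.6, 8.3]
grip_width: 0.017
```

```bash
python3 mark.py
```

```text
mark at mm 1.0000000000000095 56
```

Request:
apply_moves(
  plan=[
    [[0, 0, 0, 0.0077, 0.0063, 0, 1], [0, 0, 0, 0.0147, 0.0133, 0, 1], [0, 0, 0, 0.0147, 0.0133, 0, 1]],
  ],
)

```text
clock: 10.7
tcp_pos: [0.5272, 0.1692, 0.2303]
orientation: [-1.909, -2.494, 0.001]
contact_force: [-0.2, -3.9, 10.2]
grip_width: 0.0171
```

Request:
apply_moves(
  plan=[
    [[0, 0, 0, 0.0062, 0.0077, -0.001, 1], [0, 0, 0, 0.0116, 0.0161, -0.002, 1], [0, 0, 0, 0.0116, 0.0161, -0.002, 1]],
  ],
)

```text
clock: 10.95
tcp_pos: [0.5316, 0.1749, 0.2304]
orientation: [-1.908, -2.493, 0.004]
contact_force: [0.3, -4.6, 8.0]
grip_width: 0.0169
```

Request:
apply_moves(
  plan=[
    [[0, 0, 0, 0.0045, 0.0089, 0, 1], [0, 0, 0, 0.008, 0.0182, 0, 1], [0, 0, 0, 0.008, 0.0182, 0, 1]],
  ],
)

```text
clock: 11.2
tcp_pos: [0.5374, 0.1802, 0.2304]
orientation: [-1.908, -2.493, 0.004]
contact_force: [-1.4, -2.9, 7.3]
grip_width: 0.0171
```

Request:
apply_moves(
  plan=[
    [[0, 0, 0, 0.0026, 0.0096, 0, 1], [0, 0, 0, 0.0041, 0.0194, 0, 1], [0, 0, 0, 0.0041, 0.0194, 0, 1]],
  ],
)

```text
clock: 11.45
tcp_pos: [0.5442, 0.1842, 0.2305]
orientation: [-1.907, -2.492, 0.004]
contact_force: [-2.0, -2.6, 8.3]
grip_width: 0.0169
```

Request:
apply_moves(
  plan=[
    [[0, 0, 0, 0.0005, 0.0099, 0, 1], [0, 0, 0, 0, 0.0199, 0, 1], [0, 0, 0, 0, 0.0199, 0, 1]],
  ],
)

```text
clock: 11.7
tcp_pos: [0.5517, 0.1867, 0.2305]
orientation: [-1.906, -2.492, 0.004]
contact_force: [-3.4, -1.6, 7.2]
grip_width: 0.0168
```

```bash
python3 mark.py
```

```text
mark at mm -0.4999999999999918 59
```

Request:
apply_moves(
  plan=[
    [[0, 0, 0, -0.0016, 0.0098, 0, 1], [0, 0, 0, -0.0042, 0.0194, 0, 1], [0, 0, 0, -0.0042, 0.0194, 0, 1]],
  ],
)

```text
clock: 12.0
tcp_pos: [0.5594, 0.1875, 0.2305]
orientation: [-1.906, -2.492, 0.003]
contact_force: [-3.1, -0.1, 7.2]
grip_width: 0.017
```

Request:
apply_moves(
  plan=[
    [[0, 0, 0, -0.0036, 0.0093, 0, 1], [0, 0, 0, -0.0081, 0.0181, 0, 1], [0, 0, 0, -0.0081, 0.0181, 0, 1]],
  ],
)

```text
clock: 12.25
tcp_pos: [0.5672, 0.1868, 0.2306]
orientation: [-1.905, -2.492, 0.002]
contact_force: [-4.0, 0.4, 6.3]
grip_width: 0.0172
```

Request:
apply_moves(
  plan=[
    [[0, 0, 0, -0.0054, 0.0083, 0, 1], [0, 0, 0, -0.0117, 0.016, 0, 1], [0, 0, 0, -0.0117, 0.016, 0, 1]],
  ],
)

```text
clock: 12.5
tcp_pos: [0.5747, 0.1845, 0.2306]
orientation: [-1.904, -2.492, 0.0]
contact_force: [-2.8, 1.9, 5.6]
grip_width: 0.0169
```

```bash
python3 mark.py
```

```text
mark at mm -0.9999999999999922 70
```

Request:
apply_moves(
  plan=[
    [[0, 0, 0, -0.007, 0.007, 0, 1], [0, 0, 0, -0.0148, 0.0133, 0, 1], [0, 0, 0, -0.0148, 0.0133, 0, 1]],
  ],
)

```text
clock: 12.8
tcp_pos: [0.5815, 0.1806, 0.2307]
orientation: [-1.904, -2.492, -0.001]
contact_force: [-0.9, 3.6, 6.0]
grip_width: 0.0167
```

Request:
apply_moves(
  plan=[
    [[0, 0, 0, -0.0083, 0.0054, 0, 1], [0, 0, 0, -0.0172, 0.0099, 0, 1], [0, 0, 0, -0.0172, 0.0099, 0, 1]],
  ],
)

```text
clock: 13.05
tcp_pos: [0.5859, 0.1772, 0.2308]
orientation: [-1.9, -2.491, -0.003]
contact_force: [-6.1, 7.4, 6.4]
grip_width: 0.0167
```

```bash
python3 mark.py; for i in $(seq 0 6); do python3 arc.py .5603 .1473 .038 $((39-12*i)) $((27-12*i)) 2 |tail -2|tr '\n' ' ';echo; done
```

```text
mark at mm -0.9999999999999922 53
33.0 [-0.0093, 0.0035, -0.0001] 27.0 [-0.0189, 0.006, -0.0002] 
21.0 [-0.0098, 0.0015, -0.0001] 15.0 [-0.0198, 0.002, -0.0002] 
9.0 [-0.0099, -0.0006, -0.0001] 3.0 [-0.0197, -0.0022, -0.0001] 
-3.0 [-0.0096, -0.0026, -0.0001] -9.0 [-0.0188, -0.0063, -0.0001] 
-15.0 [-0.0088, -0.0046, -0.0001] -21.0 [-0.0171, -0.01, -0.0001] 
-27.0 [-0.0077, -0.0063, -0.0] -33.0 [-0.0147, -0.0134, -0.0001] 
-39.0 [-0.0062, -0.0078, -0.0] -45.0 [-0.0116, -0.0161, -0.0]
```

The stop is reached: about 9.5 N along the circle, and the mark has stopped at −1.0 mm. I'll press on 0.7 mm more and hold.

Request:
apply_moves(
  plan=[
    [[0, 0, 0, -0.0016, 0.0006, 0, 1], [0, 0, 0, -0.0016, 0.0006, 0, 1], [0, 0, 0, -0.0016, 0.0006, 0, 1], [0, 0, 0, -0.0016, 0.0006, 0, 1], [0, 0, 0, -0.0016, 0.0006, 0, 1]],
  ],
)

```text
clock: 13.52
tcp_pos: [0.5856, 0.1774, 0.2307]
orientation: [-1.898, -2.492, -0.003]
contact_force: [-4.8, 8.1, 6.8]
grip_width: 0.0172
```

```bash
python3 mark.py; python3 arc.py .5603 .1473 .038 39 49 3; python3 arc.py .5603 .1473 .038 39 51 3|tail -3
```

```text
mark at mm -0.9999999999999922 53
[0.5856 0.1774 0.2307] F [-5.9  8.4  5.4] w 0.0169 r 0.0393 ang 49.9
42.3 [0.005, -0.0024, 0.0]
45.7 [0.0098, -0.005, 0.0001]
49.0 [0.0145, -0.0079, 0.0001]
43.0 [0.006, -0.0029, 0.0001]
47.0 [0.0117, -0.0061, 0.0001]
51.0 [0.0173, -0.0098, 0.0002]
```

Request:
apply_moves(
  plan=[
    [[0, 0, 0, -0.0026, 0.0016, 0, 1], [0, 0, 0, -0.0026, 0.0016, 0, 1], [0, 0, 0, -0.0026, 0.0016, 0, 1], [0, 0, 0, -0.0026, 0.0016, 0, 1]],
  ],
)

```text
clock: 13.9
tcp_pos: [0.5862, 0.1769, 0.2307]
orientation: [-1.898, -2.492, -0.003]
contact_force: [-6.5, 8.0, 6.1]
grip_width: 0.0171
```

About 10.3 N and holding. Back off gently, open, rise.

Request:
apply_moves(
  plan=[
    [[0, 0, 0, 0.006, -0.0036, 0, 1], [0, 0, 0, 0.012, -0.0072, 0, 1], [0, 0, 0, 0.0171, -0.0104, 0, 1], [0, 0, 0, 0.0171, -0.0104, 0, -1], [0, 0, 0, 0.0171, -0.0104, 0, -1], [0, 0, 0, 0.0171, -0.0104, 0, -1], [0, 0, 0, 0.0171, -0.0104, 0, -1], [0, 0, 0, 0.0171, -0.0104, 0, -1], [0, 0, 0, 0.0171, -0.0104, -0.08, -1], [0, 0, 0, 0.0171, -0.0104, -0.16, -1], [0, 0, 0, 0.0171, -0.0104, -0.25, -1], [0, 0, 0, 0.0171, -0.0104, -0.25, -1]],
  ],
)

```text
clock: 14.9
tcp_pos: [0.587, 0.1786, 0.3385]
orientation: [1.907, 2.491, 0.017]
contact_force: [1.9, 0.5, 1.5]
grip_width: 0.0852
```

```bash
python3 mark.py
python3 - <<'E'
from h import *
o=r.get_obs();print(o["tcp_pos"],o["contact_force"],o["joints"].round(2))
E
python3 mv.py .595 -.07 .36 105
```

```text
mark at mm -0.9999999999999922 53
[0.58607983 0.17797601 0.33526423] [ 0.5555455   0.49912912 -0.49714737] [ 0.09  0.36 -0.64  1.55  0.22  1.29 -0.32]
turn [ 0.0025 -0.0008  0.0006] shift [-0.6042 -0.1395 -0.0645] [0.5861 0.178  0.3353]
```

Released; the mark stays at −1.0 mm. Now the lever: it stands at world angle −21.4° about (0.574, −0.011).

```bash
python3 mv.py .6206 -.0292 .31 158.6
```

```text
turn [ 0.0027  0.0004 -0.2972] shift [-0.5227 -0.0521  0.0614] [0.5861 0.178  0.3353]
```

Request:
apply_moves(
  plan=[
    [[0.0027, 0, -0.297, -0.5227, -0.052, 0, 0.2], [0.0027, 0, -0.297, -0.5227, -0.052, 0, 0.2], [0.0027, 0, -0.297, -0.5227, -0.052, 0, 0.2], [0.0027, 0, -0.297, -0.5227, -0.052, 0, 0.2], [0.0027, 0, -0.297, -0.5227, -0.052, 0.03, 0.2], [0.0027, 0, -0.297, -0.5227, -0.052, 0.06, 0.2], [0.0027, 0, -0.297, -0.5227, -0.052, 0.06, 0.2], [0.0027, 0, -0.297, -0.5227, -0.052, 0.06, 0.2], [0.0027, 0, -0.297, -0.5227, -0.052, 0.06, 0.2], [0.0027, 0, -0.297, -0.5227, -0.052, 0.06, 0.2], [0.0027, 0, -0.297, -0.5227, -0.052, 0.06, 0.2]],
  ],
)

```text
clock: 15.87
tcp_pos: [0.6186, -0.0301, 0.3062]
orientation: [-0.586, -3.08, 0.007]
contact_force: [0.3, 0.2, 0.3]
grip_width: 0.0343
```

```bash
python3 - <<'E'
from h import *
import pickle
g=r.grab_frame("wrist");o=r.get_obs();print(o["tcp_pos"],o["orientation"],o["grip_width"],o["joints"].round(2));pickle.dump(g,open("wl.pkl","wb"))
cv2.imwrite("pics/w3.png",cv2.resize(g["pixels"],(800,600)))
for q in((.574,-.011,.206),(.6303,-.033,.22),(.6206,-.0292,.2176)): print(proj(g,q)*1.5625)
E
python3 mv.py .6206 -.0292 .205 158.6
```

```text
[ 0.61869005 -0.02999112  0.30636593] [-0.5847673  -3.08101553  0.00714469] 0.03407977749909519 [ 0.48  0.42 -0.74  1.56  0.29  1.28  0.9 ]
[411.60905431 205.60037437]
[411.92620722 337.50720053]
[411.89549354 314.9384823 ]
turn [-0.0018 -0.0015 -0.0005] shift [-0.0049  0.005   0.2534] [ 0.6187 -0.03    0.3064]
```

View pics/w3.png

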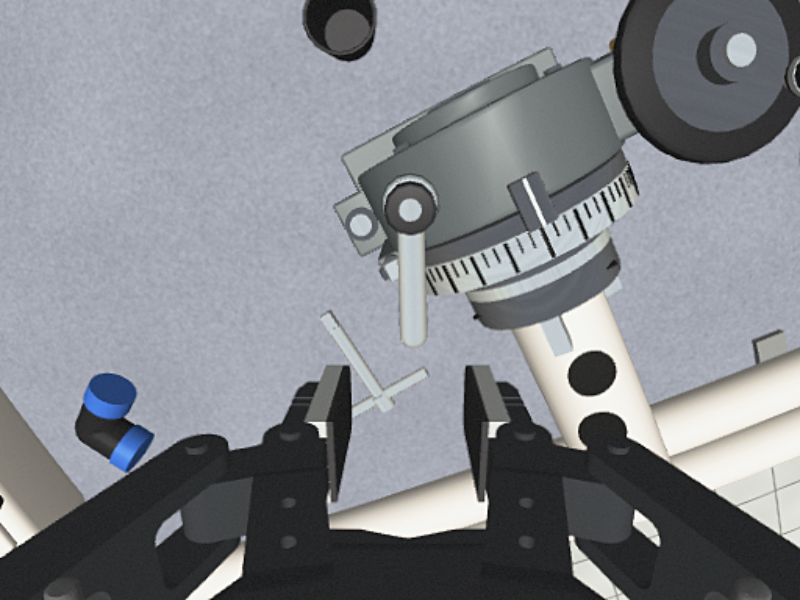

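The lever runs from (410,207) to its end at (413,340), matching the projections within 2 px, and it is centred between the pads (350 and 465). I'll descend astride it.

Request:
apply_moves(
  plan=[
    [[-0.002, -0.0015, 0, -0.005, 0.005, 0.08, 0.2], [-0.002, -0.0015, 0, -0.005, 0.005, 0.16, 0.2], [-0.002, -0.0015, 0, -0.005, 0.005, 0.22, 0.2], [-0.002, -0.0015, 0, -0.005, 0.005, 0.253, 0.2], [-0.002, -0.0015, 0, -0.005, 0.005, 0.253, 0.2], [-0.002, -0.0015, 0, -0.005, 0.005, 0.253, 0.2]],
  ],
)

```text
clock: 16.42
tcp_pos: [0.621, -0.0291, 0.2057]
orientation: [0.584, 3.087, 0.002]
contact_force: [1.1, -0.6, 0.6]
grip_width: 0.034
```

```bash
cat > lev.py <<'E'
import sys
from h import *
# lev.py phi0 phi1 n : rows (turn z, shift x,y) for TCP circling L at radius .050, tool turning with it
L=np.array([.574,-.011]); rr=.050
o=r.get_obs(); d=o["tcp_pos"][:2]-L; M=R.from_rotvec(o["orientation"]).as_matrix(); yaw=np.degrees(np.arctan2(M[1,0],M[0,0]))
ph=np.radians(yaw-180); t=np.array([np.sin(ph),-np.cos(ph)])
print(o["tcp_pos"].round(4),"r",np.hypot(*d).round(4),"ang",np.degrees(np.arctan2(d[1],d[0])).round(1),"lever-yaw",((yaw-180+180)%360-180).round(1),"F",o["contact_force"].round(1),"push N",-(o["contact_force"][:2]@t).round(1))
a0,a1,n=float(sys.argv[1]),float(sys.argv[2]),int(sys.argv[3])
p=lambda a:rr*np.array([np.cos(np.radians(a)),np.sin(np.radians(a))])
X=-np.array([np.cos(np.radians(a0)),np.sin(np.radians(a0))]);Y=np.array([X[1],-X[0]])
for a in np.linspace(a0,a1,n+1)[1:]:
    s=(p(a)-p(a0))/.4; print("[0,0,%.4f,%.4f,%.4f,0,.2]"%((a0-a)/180,s@X,s@Y),end=", ")
print()
E
python3 lev.py -21.4 -61.4 8
```

```text
[ 0.621  -0.0291  0.2057] r 0.0504 ang -21.1 lever-yaw -21.4 F [ 1.1 -0.6  0.6] push N -0.2
[0,0,0.0278,0.0005,-0.0109,0,.2], [0,0,0.0556,0.0019,-0.0217,0,.2], [0,0,0.0833,0.0043,-0.0324,0,.2], [0,0,0.1111,0.0075,-0.0428,0,.2], [0,0,0.1389,0.0117,-0.0528,0,.2], [0,0,0.1667,0.0167,-0.0625,0,.2], [0,0,0.1944,0.0226,-0.0717,0,.2], [0,0,0.2222,0.0292,-0.0803,0,.2],
```

Request:
apply_moves(
  plan=[
    [[0, 0, 0.0278, 0.0005, -0.0109, 0, 0.2], [0, 0, 0.0556, 0.0019, -0.0217, 0, 0.2], [0, 0, 0.0833, 0.0043, -0.0324, 0, 0.2], [0, 0, 0.1111, 0.0075, -0.0428, 0, 0.2], [0, 0, 0.1389, 0.0117, -0.0528, 0, 0.2], [0, 0, 0.1667, 0.0167, -0.0625, 0, 0.2], [0, 0, 0.1944, 0.0226, -0.0717, 0, 0.2], [0, 0, 0.2222, 0.0292, -0.0803, 0, 0.2], [0, 0, 0.2222, 0.0292, -0.0803, 0, 0.2]],
  ],
)

```text
clock: 17.17
tcp_pos: [0.5999, -0.0549, 0.208]
orientation: [1.606, 2.694, 0.005]
contact_force: [3.0, -0.3, -0.1]
grip_width: 0.0345
```

```bash
python3 lev.py -61.4 -91.4 6; python3 lev.py -91.4 -99.4 2
```

```text
[ 0.5999 -0.0549  0.208 ] r 0.051 ang -59.5 lever-yaw -61.6 F [ 3.  -0.3 -0.1] push N 2.5
[0,0,0.0278,0.0005,-0.0109,0,.2], [0,0,0.0556,0.0019,-0.0217,0,.2], [0,0,0.0833,0.0043,-0.0324,0,.2], [0,0,0.1111,0.0075,-0.0428,0,.2], [0,0,0.1389,0.0117,-0.0528,0,.2], [0,0,0.1667,0.0167,-0.0625,0,.2], 
[ 0.5999 -0.0549  0.208 ] r 0.051 ang -59.5 lever-yaw -61.6 F [ 3.  -0.3 -0.1] push N 2.5
[0,0,0.0222,0.0003,-0.0087,0,.2], [0,0,0.0444,0.0012,-0.0174,0,.2],
```

Swinging freely at 2.5 N. Carry on to −91°, just short of the earliest bite.

Request:
apply_moves(
  plan=[
    [[0, 0, 0.0278, 0.0005, -0.0109, 0.002, 0.2], [0, 0, 0.0556, 0.0019, -0.0217, 0.004, 0.2], [0, 0, 0.0833, 0.0043, -0.0324, 0.005, 0.2], [0, 0, 0.1111, 0.0075, -0.0428, 0.005, 0.2], [0, 0, 0.1389, 0.0117, -0.0528, 0.005, 0.2], [0, 0, 0.1667, 0.0167, -0.0625, 0.005, 0.2], [0, 0, 0.1667, 0.0167, -0.0625, 0.005, 0.2]],
  ],
)

```text
clock: 17.75
tcp_pos: [0.5746, -0.0611, 0.2057]
orientation: [2.247, 2.191, 0.006]
contact_force: [1.2, -0.5, 2.7]
grip_width: 0.0339
```

```bash
python3 lev.py -91.4 -99.4 2
```

```text
[ 0.5746 -0.0611  0.2057] r 0.0501 ang -89.3 lever-yaw -91.4 F [ 1.2 -0.5  2.7] push N 1.2
[0,0,0.0222,0.0003,-0.0087,0,.2], [0,0,0.0444,0.0012,-0.0174,0,.2],
```

Request:
apply_moves(
  plan=[
    [[0, 0, 0.0222, 0.0003, -0.0087, 0, 0.2], [0, 0, 0.0444, 0.0012, -0.0174, 0, 0.2], [0, 0, 0.0444, 0.0012, -0.0174, 0, 0.2]],
  ],
)

```text
clock: 18.0
tcp_pos: [0.5672, -0.0603, 0.2048]
orientation: [2.392, 2.033, 0.005]
contact_force: [2.0, -0.8, 1.4]
grip_width: 0.0343
```

```bash
python3 lev.py -99.4 -107.4 2
```

```text
[ 0.5672 -0.0603  0.2048] r 0.0498 ang -97.8 lever-yaw -99.3 F [ 2.  -0.8  1.4] push N 2.1
[0,0,0.0222,0.0003,-0.0087,0,.2], [0,0,0.0444,0.0012,-0.0174,0,.2],
```

Request:
apply_moves(
  plan=[
    [[0, 0, 0.0222, 0.0003, -0.0087, 0, 0.2], [0, 0, 0.0444, 0.0012, -0.0174, 0, 0.2], [0, 0, 0.0444, 0.0012, -0.0174, 0, 0.2]],
  ],
)

```text
clock: 18.25
tcp_pos: [0.5605, -0.0587, 0.2045]
orientation: [2.528, 1.863, 0.005]
contact_force: [2.6, -1.2, 1.4]
grip_width: 0.0344
```

```bash
python3 lev.py -107.4 -115.4 2
```

```text
[ 0.5605 -0.0587  0.2045] r 0.0496 ang -105.8 lever-yaw -107.2 F [ 2.6 -1.2  1.4] push N 2.8
[0,0,0.0222,0.0003,-0.0087,0,.2], [0,0,0.0444,0.0012,-0.0174,0,.2],
```

Request:
apply_moves(
  plan=[
    [[0, 0, 0.0222, 0.0003, -0.0087, 0, 0.2], [0, 0, 0.0444, 0.0012, -0.0174, 0, 0.2], [0, 0, 0.0444, 0.0012, -0.0174, 0, 0.2]],
  ],
)

```text
clock: 18.5
tcp_pos: [0.5559, -0.0563, 0.2049]
orientation: [2.649, 1.681, 0.01]
contact_force: [7.2, -2.3, -0.9]
grip_width: 0.0343
```

```bash
python3 lev.py -115.4 -123.4 2
```

```text
[ 0.5559 -0.0563  0.2049] r 0.0488 ang -111.8 lever-yaw -115.2 F [ 7.2 -2.3 -0.9] push N 7.4
[0,0,0.0222,0.0003,-0.0087,0,.2], [0,0,0.0444,0.0012,-0.0174,0,.2],
```

Biting at 7.4 N. A smaller step up and hold.

Request:
apply_moves(
  plan=[
    [[0, 0, 0.0139, 0.0001, -0.0055, 0, 0.2], [0, 0, 0.0278, 0.0005, -0.0109, 0, 0.2], [0, 0, 0.0278, 0.0005, -0.0109, 0, 0.2], [0, 0, 0.0278, 0.0005, -0.0109, 0, 0.2], [0, 0, 0.0278, 0.0005, -0.0109, 0, 0.2]],
  ],
)

```text
clock: 18.92
tcp_pos: [0.5535, -0.0547, 0.2051]
orientation: [2.717, 1.568, 0.014]
contact_force: [11.6, -2.7, -0.9]
grip_width: 0.0341
```

```bash
python3 lev.py -120.4 -122.4 1; python3 -c "
from h import *
o=r.get_obs();f,m=o['contact_force'],o['moment'];print(f,m)
for p in(o['tcp_pos'],):print(p,R.from_rotvec(o['orientation']).as_matrix().round(3).tolist())"
```

```text
[ 0.5535 -0.0547  0.2051] r 0.0483 ang -115.1 lever-yaw -120.0 F [11.6 -2.7 -0.9] push N 11.4
[0,0,0.0111,0.0001,-0.0044,0,.2], 
[11.55107702 -2.70650491 -0.86292482] [-0.45887959 -2.41910516  0.10694041]
[ 0.55352163 -0.0546964   0.20512905] [[0.5, 0.866, 0.01], [0.866, -0.5, 0.0], [0.005, 0.008, -1.0]]
```

The push is 11.9 N, with the contact at about 56 mm radius from the moment, so about 11.5 N at the lever's end. I'll back off.

Request:
apply_moves(
  plan=[
    [[0, 0, -0.0278, 0.0005, 0.0109, 0, 0.2], [0, 0, -0.0556, 0.0019, 0.0217, 0, 0.2], [0, 0, -0.0833, 0.0043, 0.0324, 0, 0.2], [0, 0, -0.1, 0.0061, 0.0386, 0, 0.2], [0, 0, -0.1, 0.0061, 0.0386, 0, 0.2], [0, 0, -0.1, 0.0061, 0.0386, 0, 0.2]],
  ],
)

```text
clock: 19.42
tcp_pos: [0.5632, -0.0598, 0.203]
orientation: [-2.445, -1.97, -0.0]
contact_force: [-0.5, 0.6, -0.2]
grip_width: 0.0343
```

```bash
python3 lev.py -102.4 -104.4 1
python3 - <<'E'
from h import *
g=r.grab_frame("wrist");cv2.imwrite("pics/w4.png",g["pixels"])
E
```

```text
[ 0.5632 -0.0598  0.203 ] r 0.05 ang -102.5 lever-yaw -102.3 F [-0.5  0.6 -0.2] push N -0.6
[0,0,0.0111,0.0001,-0.0044,0,.2],
```

View pics/w4.png

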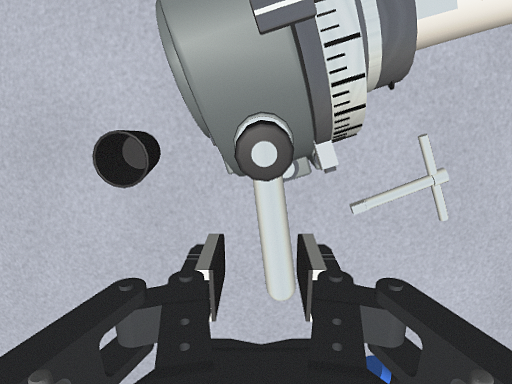

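The lever lies free between the pads (bar at columns 262–293, pads at 222 and 300), a little nearer the right one. I'll shift 3 mm that way, then rise and withdraw.

Request:
apply_moves(
  plan=[
    [[0, 0, 0, 0, 0.0075, 0, 0.2], [0, 0, 0, 0, 0.0075, 0, 0.2], [0, 0, 0, 0, 0.0075, -0.06, 0.2], [0, 0, 0, 0, 0.0075, -0.14, 0.2], [0, 0, 0, 0, 0.0075, -0.24, 0.2], [0, 0, 0, 0, 0.0075, -0.34, 0.2], [0, 0, 0, 0, 0.0075, -0.4, 0.2], [0, 0, 0, 0, 0.0075, -0.4, 0.2], [0, 0, 0, 0, 0.0075, -0.4, 0.2]],
  ],
)

```text
clock: 20.22
tcp_pos: [0.567, -0.0605, 0.3649]
orientation: [2.446, 1.968, 0.005]
contact_force: [0.1, -0.3, -0.6]
grip_width: 0.034
```

```bash
python3 - <<'E'
from h import *
g=r.grab_frame("scene");o=r.get_obs();print(o["clock"],o["tcp_pos"],o["contact_force"])
cv2.imwrite("pics/s3.png",cv2.resize(g["pixels"][90:340,100:460],None,fx=2.2,fy=2.2))
for a in(-95,-100,-105): print(a,(proj(g,(.574+.058*np.cos(np.radians(a)),-.011+.058*np.sin(np.radians(a)),.22))-[100,90])*2.2)
E
python3 mark.py
```

```text
20.2667 [ 0.5661397  -0.06070784  0.36316684] [-0.43615607  1.20247785 -1.57310796]
-95 [279.25663383 141.05464279]
-100 [281.77953998 138.91477177]
-105 [284.59137874 136.90513411]
mark at mm -0.9999999999999922 54
```

View pics/s3.png

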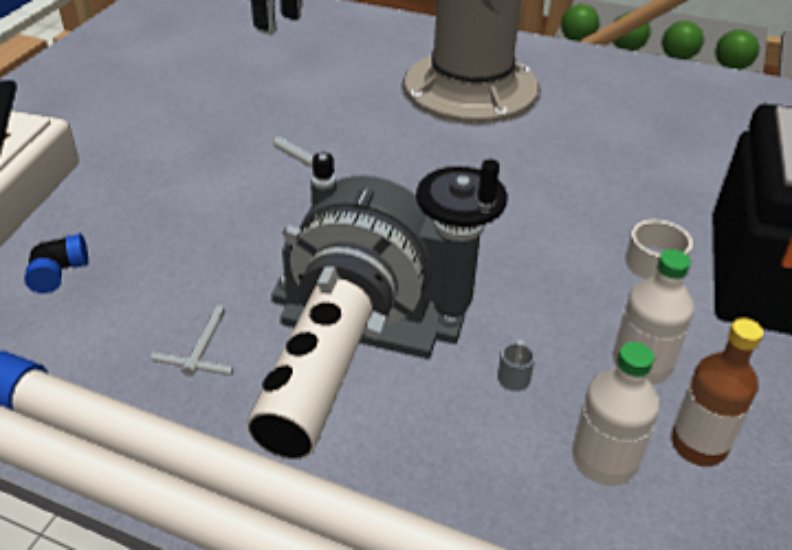

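The lever end at (278,143) puts the lever at about −95° world, roughly 100° clockwise of the table's +x. The mark is at −1.0 mm, the arm is clear and everything else is in place, so I'll hand in.

```bash
python3 -c "
from bench import r
print(r.hand_in())"
```

```text
the job is handed in; nothing more can be done
None
```

The table is turned on by one division and the clamp lever is pulled up; I handed the job in at about 20 s of the 72 s allowed.

- **Handwheel:** I cranked it clockwise about 2.2 turns. The dog came up against its stop, and I held about 10 N on the handle there, then let go. The next long mark measures 1.0 mm past the index, on its −y side. It stayed there after I let go and after clamping.
- **Clamp lever:** I swung it clockwise until it bit and pulled it up to about 11.5 N at its end. After I let go it points about 100° clockwise of the table's +x, well past the required line.
- **Last checks:** In the final picture the gripper is clear of everything and the other things look undisturbed. I did not measure their positions.
- **Limits of the readings:** The handle and lever forces come from the arm's wrist sensor, because the two joint values could not be read. The mark position is good to about 1 mm. No checks failed or disagreed.

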